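# Tug, unlatch and hold open an enclosure door

### The arm

A 6-joint arm with a two-finger parallel gripper is mounted at the origin on a cart in front of the work surface, level with it; the furniture and walls round the work are solid. World frame = base frame: x ahead of the robot, y to its left, z up, the work surface at z = 0. Lengths are in m, angles in rad, forces in N, time in s.
With the tool pointing down it reaches from about 0.25 to 0.725 m from the base axis. Payload 9.7 kg.
Tool frame: the origin (TCP) lies at the very end of the fingers, on their centre line; the grasp point (between the pads) lies 19 mm behind it (manip.grasp_offset is the z of the grasp point in the tool frame, in m); z points along the fingers, y is the direction in which the jaws open and shut (so a half turn about z gives the same grasp; the last joint's range is limited). The gripper opens to 85 mm and grips with 20 to 120 N. Pads are 22 mm wide; open, the fingers measure 114 mm over their backs; the gripper's body (76 mm by 85 mm) begins 54 mm behind the grasp point. The pads swing forward as they close: fully open they stand 13 mm farther back than shut.
Start: joints at [-1.277, 0.087, 0.176, 1.66, 0, 1.571], TCP at [0.159, -0.526, 0.231] pointing down, gripper open.
Joint ranges: [-3.13, 3.13], [-0.85, 1.81], [-1.15, 1.24], [-2.2, 2.28], [-1.44, 1.52], [-3.14, 3.14]. Speed limits (rad/s): [2.22, 2.22, 2.57, 3.14, 3.14, 3.14].

### API

Orientations are given as a 3x3 rotation matrix whose columns are the frame's x, y, z axes.
In Python, from bench import manip gives the robot as it stands. The module is installed in compiled form; this text tells all that it offers.
- The arm moves only by the tool apply_moves, never from a script. Its argument "increments" is a list of rows, each a list of 7 numbers: the turn, a rotation vector about the tool's x, y, z in rad, then the shift along the tool's x, y, z in m, then the opening, from 0 (shut) to 1 (fully open). In form: [[wx, wy, wz, x, y, z, claw], ...]. A call has 1 to 10 rows; each row shifts and turns the pose as measured when the row begins, along the tool's axes as they then stand; what a row does not reach is not made up. A row lasts 1/12 s, in which the tool goes at most 41.7 mm and 7.16 degrees, less where a joint would pass 70% of its speed; a pose out of reach is approached as far as the arm can. A call is refused whole if a number of a shift passes 0.0417 or a number of a turn 0.125, either way. A call with a gripper value outside its range is refused whole. The fingers move at their own pace and stop on an object; "squeeze" is the grip in N (left out, the last holds). Time passes only in rows, so rows that do not move let the fingers close. It gives the time, the measured TCP pose, the force and the opening at its end, in the units of the state.
- manip.state(): the state, without advancing time (a new reading comes with each control period).
- manip.get_image(name): name is "side" or "top" or "wrist"; returns a dict with "color" (480x640x3 uint8, red, green, blue), "z_map" (480x640 float32, m along the optical axis (not along the pixel's ray), 0 where there is no reading), "K" (3x3 intrinsics, pixels), "k1" (the pictures are not rectified: a ray, as slopes to the right and down, at radius r is drawn at 1 + k1 r^2 times it, then the intrinsics apply), "R" (3x3) and "t" (3): a world point X has camera coordinates R X + t. Camera axes: x right, y down, z forward; pixel columns grow to the right and rows downward; lengths in m; the calibration is good to about 2 mm. A picture is of the moment at which its call begins.
- manip.hand_in(): hands the job in, once; it reports no verdict.
The state is a dict: "t": time; "joint_pos": joint angles; "qd": joint speeds; "joint_efforts": joint torques, N m; "tcp_pos": TCP position; "tool_rot": TCP orientation; "ft_force": force on the tool from outside, world axes, zero at the start; "wrist_torque": the same for the moment, N m; "gripper_width": finger opening in m.
Only numpy, scipy, OpenCV 4.12 (cv2) and the standard library are available. Lean on these libraries where they do the work, as an engineer would, in place of code of your own. Each camera call takes 0.05 s, during which the arm holds its last target.

### The job

Take the wing latch of the small control enclosure that lies on its back on the bench and tug the door up by it, with the latch as you found it, to learn whether it is caught. If it is caught, let the door down and turn the latch clockwise until its pointer faces the other mark; if it came free, leave the latch as it is. Then swing the door up to about 40 degrees open and finish while still holding it there by hand so that I can reach the terminals, without disturbing the tools and parts lying around.

Things in the scene. Friction and masses are not known exactly. Their poses are not given: they have to be found in the camera images.
- enclosure: Grey steel control enclosure, 180 x 220 mm and 100 mm high, fixed to the bench lying on its back so that its door is its top (door's upper face 108 mm above the bench). Origin under its middle; z up; its y axis points from the latch side to the hinge side, its x axis runs along the hinge line.
- door_hinge (a point): Middle of the door's hinge line, which runs along the enclosure's x axis on its +y side, 102 mm above the bench. Fixed to the enclosure, with the enclosure's axes.
- door (a joint): Door angle in rad: 0 shut, grows as the free (-y) edge rises (a turn about the enclosure's -x axis), stop at 1.5. Falls shut when let go; holding it up at the latch takes 3 to 5 N. Caught, it has about 6 mm of play at the latch (some 0.03 rad), then stops dead; free, it goes on rising. A tug of 10 to 15 N is enough to tell.
- latch_grip (a point): Grip point of the wing latch, on its axis, 24 mm above the door's face, 163 mm from the hinge line and 28 mm above it. Black upright bar 44 mm long (x), 12 mm thick (y), its top 36 mm above the door's face, on a boss 34 mm across, 8 mm high. z: latch axis, away from the door; -x: to its pointed nose with a white line on top, the pointer.
- latch (a joint): Latch angle in rad, growing clockwise seen from above: 0 pointer at the first mark, 1.3 at the second; starts at 0 to 0.12; stops at -0.05 and 1.35; light friction (0.05 N m), stays where left. The door is caught at one mark and free at the other; which one differs from case to case, is hidden inside and cannot be told from the pointer, only by a tug.
- mark_first (a point): First mark: white raised strip 12 x 4 mm on the door, 37 mm from the latch's axis on its -x side (enclosure's axes), which the pointer faces at the start.
- mark_other (a point): The other mark: an equal strip, 75 degrees clockwise (seen from above) round the latch's axis from the first, 37 mm from the axis.
- screwdriver: Green-handled screwdriver 180 mm, left of the enclosure; loose bystander, origin under its middle, to be left where it lies
- spanner: Open-ended spanner 171 mm, between enclosure and robot; loose bystander, origin under its middle, to be left where it lies
- bolt: Dark bolt 59 mm long, right of the enclosure; loose bystander, origin under its middle, to be left where it lies
- nut: Dark hexagon nut 34 mm across, 16 mm high, right of the enclosure; loose bystander, origin under its middle, to be left where it lies
- bar_offcut: Flat offcut 30 x 120 x 8 mm, behind the enclosure; loose bystander, origin under its middle, to be left where it lies
- pliers: Blue-handled combination pliers 177 mm, further right on the bench; loose bystander, origin under its middle, to be left where it lies

How it is judged:
On the way:
1. the door is tugged up through its play with the latch still at the mark where it was found (value of joint door above 0.014 rad and value of joint latch below 0.3 rad), for 0.1 s.
At the end, for the whole second after the job is handed in: The door stands still between 30 and 50 degrees open (0.52 to 0.88 rad), held by the fingers (they press on the door or its latch with more than 1 N, and no loose thing props it), and the latch's pointer faces one of the two marks to within about 0.25 rad (value of joint door between 0.52 and 0.88 rad and velocity of joint door between -0.05 and 0.05 rad/s and (value of joint latch below 0.25 rad or value of joint latch above 1.05 rad) and contact force between the fingers and door above 1 N and contact force between door and screwdriver below 0.2 N and contact force between door and spanner below 0.2 N and contact force between door and bolt below 0.2 N and contact force between door and nut below 0.2 N and contact force between door and bar_offcut below 0.2 N and contact force between door and pliers below 0.2 N); the arm keeps its last pose, push and grip.
It fails at once if the latch is turned, or stands between the marks, while the door is up (more than 6 degrees open) (value of joint door above 0.1 rad and value of joint latch between 0.35 and 1 rad).
It fails at once if a tool or part lying around is shifted by more than 30 mm (distance of any of screwdriver, spanner, bolt, nut, bar_offcut, pliers from where it was at the start of the episode above 0.03 m).
It also fails if it takes over 38 s, if anything falls off the work surface, if the arm or the gripper's body presses on something with over 40 N, if the wrist force passes 120 N, or if a joint passes its speed limit or range.

## Working session

There is one attempt and no reset: what is moved stays moved. The work goes in short steps, Python scripts to look and compute and a tool call to move; the robot and the scene stay as the last step left them, time stands still between calls to the robot, and variables do not carry over. Pictures are saved under pics/ and viewed, and the job is handed in when it is done.

Besides the shell and the picture viewer there is one more tool, called after "Call:" as name([rows], argument=value, ...), one row to a line, values as JSON. apply_moves: Moves the arm, as the interface text tells. Its arguments: {"type":"object","properties":{"increments":{"type":"array","items":{"type":"array","items":{"type":"number"}}},"squeeze":{"type":"number"}},"required":["increments"]}

```bash
mkdir -p pics; cat > h.py <<'E'
import numpy as np, cv2
from bench import manip
def save(n,f):
    im=manip.get_image(n); cv2.imwrite('pics/'+f,im['color'][:,:,::-1]); np.savez(f'{f}.npz',**im); return im
def ray(im,u,v):
    K=im['K'];k=float(im['k1'])
    d=np.array([(u-K[0,2])/K[0,0],(v-K[1,2])/K[1,1]]);s=d.copy()
    for _ in range(30): s=d/(1+k*(s@s))
    o=-im['R'].T@im['t']; return o,im['R'].T@np.array([s[0],s[1],1.])
def onz(im,u,v,z):
    o,d=ray(im,u,v); return o+d*(z-o[2])/d[2]
E
python3 - <<'E'
from h import *
s=manip.state()
for k in s: print(k,np.round(s[k],3))
print(manip.grasp_offset)
for n in ('top','side'):
    im=save(n,n+'0.png'); print(n,-im['R'].T@im['t'],im['k1'])
E
```

```text
t 0.0
joint_pos [-1.277  0.087  0.175  1.66   0.     1.571]
qd [-0.001  0.001  0.001 -0.001  0.001 -0.001]
joint_efforts [ 1.0000e-03 -5.2039e+01  4.6480e+01  1.6000e-02 -0.0000e+00  0.0000e+00]
tcp_pos [ 0.159 -0.526  0.231]
tool_rot [[ 0.957  0.29  -0.   ]
 [ 0.29  -0.957  0.001]
 [ 0.    -0.001 -1.   ]]
ft_force [-0.457 -0.641  0.357]
wrist_torque [0.05  0.001 0.001]
gripper_width 0.086
-0.0187
top [ 0.36269717 -0.04545617  1.08922483] 0.04402871176757445
side [ 0.3855766  -0.95212653  0.57708811] -0.09029124651715147
```

View pics/top0.png

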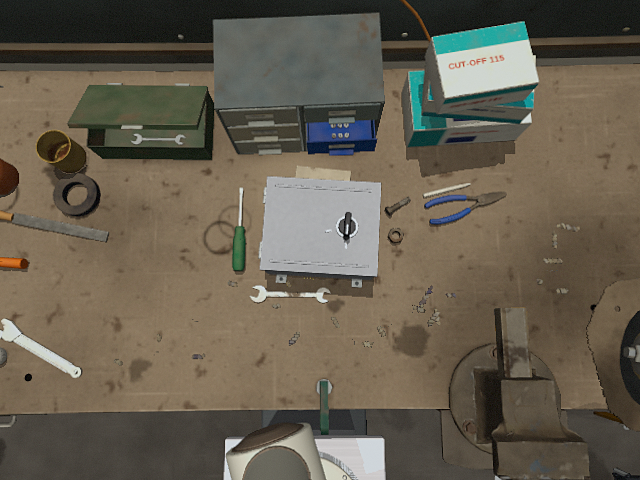

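View pics/side0.png

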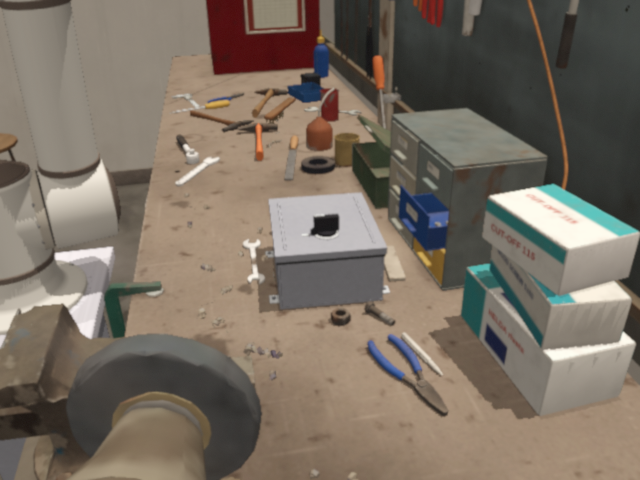

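```bash
python3 - <<'E'
from h import *
z=dict(np.load('top0.png.npz'));im=z
c=z['color'][160:300,240:420,::-1]
cv2.imwrite('pics/topz.png',cv2.resize(c,None,fx=4,fy=4,interpolation=cv2.INTER_CUBIC))
g=z['color'][170:285,255:390].astype(int)
for nm,(u,v) in dict(tl=(267,178),tr=(381,181),br=(378,276),bl=(262,270),hingemid=(264,225)).items(): print(nm,onz(im,u,v,.108).round(4))
# dark latch
col=z['color'].astype(int); m=np.zeros(col.shape[:2],np.uint8); r=(slice(190,262),slice(310,375))
m[r]=(col[r].max(2)<70)*255
ys,xs=np.nonzero(m); print(len(xs),xs.mean(),ys.mean(),xs.min(),xs.max(),ys.min(),ys.max(), onz(im,xs.mean(),ys.mean(),.14))
zz=z['z_map'];K=z['K']
pts=[]
for v in range(190,265):
  for u in range(315,375):
    if zz[v,u]>0:
      o,d=ray(im,u,v);p=o+d*zz[v,u]
      pts.append((*p,u,v))
p=np.array(pts);print(np.median(p[:,2]))
q=p[p[:,2]>.133];print(len(q),q.mean(0),q[:,:3].min(0),q[:,:3].max(0))
# door plate points with height
D=[]
for v in range(165,290):
  for u in range(250,395):
      o,d=ray(im,u,v);pp=o+d*zz[v,u]
      if abs(pp[2]-.108)<.008:D.append(pp)
D=np.array(D);print(len(D));rect=cv2.minAreaRect((D[:,:2]*1000).astype(np.float32));print(rect,np.median(D[:,2]))
# also box edges
E
```

```text
tl [0.6576 0.0676 0.108 ]
tr [ 0.6494 -0.157   0.108 ]
br [ 0.4619 -0.1463  0.108 ]
bl [0.4752 0.0753 0.108 ]
hingemid [0.5631 0.0725 0.108 ]
145 346.41379310344826 226.91724137931035 338 354 212 240 [ 0.55150572 -0.08620624  0.14      ]
0.10709420665362834
150 [ 5.57592988e-01 -8.77855299e-02  1.41909872e-01  3.47246667e+02
  2.23540000e+02] [ 0.53687235 -0.09521941  0.13305777] [ 0.58050777 -0.08129537  0.14734769]
10742
((562.1188354492188, -35.921226501464844), (230.83836364746094, 186.74656677246094), 86.19384765625) 0.10681448485742223
```

View pics/topz.png

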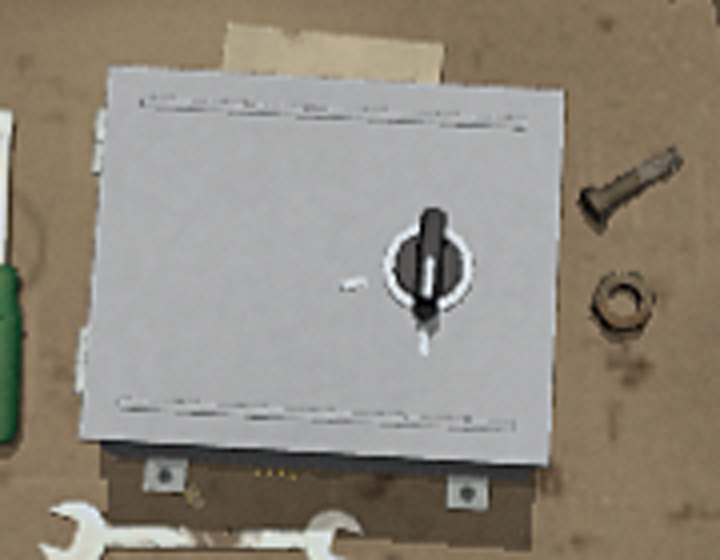

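```bash
python3 - <<'E'
from h import *
im=dict(np.load('top0.png.npz'))
def px(X):
    c=im['R']@np.array(X)+im['t'];s=c[:2]/c[2];s=s*(1+im['k1']*(s@s));return im['K'][0,0]*s[0]+im['K'][0,2],im['K'][1,1]*s[1]+im['K'][1,2]
print('tcp px',px([.159,-.526,.231]))
zz=im['z_map']
for v in range(200,480,20):
    r=[]
    for u in range(380,640,20):
        o,d=ray(im,u,v);p=o+d*zz[v,u];r.append('%4d'%(p[2]*1000) if zz[v,u]>0 else '  --')
    print(v,*r, (onz(im,500,v,.1)).round(2))
ring=onz(im,347,226.75,.112);m1=onz(im,345.8,245.7,.109);m2=onz(im,328,231.2,.109)
print(ring,m1,m2)
save('wrist','w0.png')
# bar axis
pts=[]
for v in range(205,245):
  for u in range(335,358):
      o,d=ray(im,u,v);p=o+d*zz[v,u]
      if p[2]>.135: pts.append(p)
pts=np.array(pts);print(len(pts),pts.mean(0),pts.min(0),pts.max(0),cv2.minAreaRect((pts[:,:2]*1e3).astype(np.float32)))
E
```

```text
tcp px (np.float64(640.1738546300622), np.float64(463.6634887479835))
200  103   -2   -1   14    8   12    1   -3   -3   -2   -1    1   -1 [ 0.61 -0.39  0.1 ]
220   -1   -1   -1   11    0    1    0    0   -1   -1    0    2   -1 [ 0.57 -0.39  0.1 ]
240    0   12    0    0    0   -1    0   -1   -3   -2    1    0    2 [ 0.53 -0.38  0.1 ]
260    1    0    2   -1    0    0   -1    0    0   13    0    0   -5 [ 0.49 -0.38  0.1 ]
280    0   -2    1   -2   -2    0   -2    0    3   -1    0   -2   81 [ 0.45 -0.38  0.1 ]
300    0    0    0    0    2    0   -4    1    0    0   -2   77   81 [ 0.42 -0.38  0.1 ]
320    0   -2    3    0    1    1   95  104   -4    0   -1   81   87 [ 0.38 -0.37  0.1 ]
340    3   -4    3    0    1    0   87  104    0    0   -1   82   85 [ 0.34 -0.37  0.1 ]
360    0    3    0    0   -1   23   80  108   15    0    7   81  135 [ 0.31 -0.37  0.1 ]
380    0   -1    0    0   17   38  135  142  139    0   -1   80   83 [ 0.27 -0.37  0.1 ]
400    1   -5    0    0   18   36  135  142  145   15    1    2   83 [ 0.23 -0.36  0.1 ]
420 -857 -853 -850 -851   19   30  128  144  146   -2 -858 -844 -178 [ 0.2  -0.36  0.1 ]
440    1 -845 -854 -846   -1   29  177  179  178  174  168 -843 -844 [ 0.17 -0.36  0.1 ]
460   -1 -853 -847 -851   -1   -1  183  184  184  181  182 -840 -852 [ 0.13 -0.36  0.1 ]
[ 0.55739461 -0.08854587  0.112     ] [ 0.52079811 -0.08578701  0.109     ] [ 0.54953174 -0.05176123  0.109     ]
151 [ 0.55269339 -0.08677071  0.16716999] [ 0.36269717 -0.09521941  0.13535909] [ 0.58050777 -0.04545617  1.08922483] ((470.8078918457031, -71.99430084228516), (13.925511360168457, 222.2046356201172), 79.79422760009766)
```

View pics/w0.png

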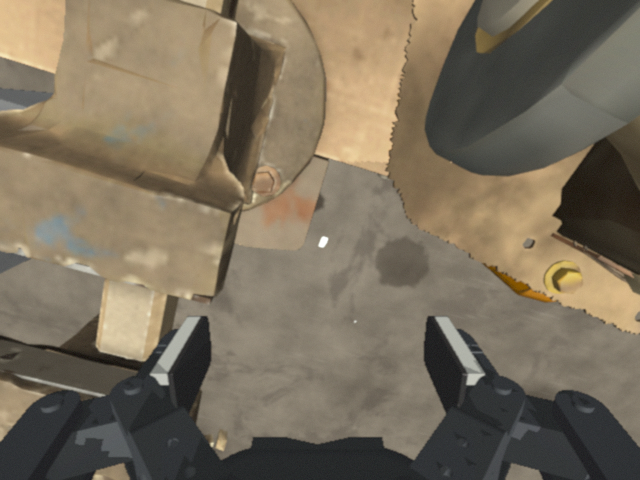

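Call:
apply_moves([
  [0, 0, 0, 0, 0, -0.035, 1],
  [0, 0, 0, 0, 0, -0.035, 1],
  [0, 0, 0, 0.0318, -0.019, 0, 1],
  [0, 0, 0, 0.0318, -0.019, 0, 1],
  [0, 0, 0, 0.0318, -0.019, 0, 1],
  [0, 0, 0, 0.0318, -0.019, 0, 1],
  [0, 0, 0, 0.0318, -0.019, 0, 1],
  [0, 0, 0, 0.0318, -0.019, 0, 1],
  [0, 0, 0, 0.0318, -0.019, 0, 1],
  [0, 0, 0, 0.0318, -0.019, 0, 1],
])

```text
t: 0.98
tcp_pos: [0.362, -0.3028, 0.2994]
tool_rot: [[0.961, 0.278, -0.003], [0.278, -0.961, 0.009], [-0.001, -0.01, -1.0]]
ft_force: [0.9, -0.2, -0.4]
gripper_width: 0.0853
```

Call:
apply_moves([
  [0, 0, 0, 0.0318, -0.019, 0, 1],
  [0, 0, 0, 0.0318, -0.019, 0, 1],
  [0, 0, 0, 0.0318, -0.019, 0, 1],
  [0, 0, 0, 0.0318, -0.019, 0, 1],
  [0, 0, 0, 0.0318, -0.019, 0, 1],
  [0, 0, 0, 0.0318, -0.019, 0, 1],
  [0, 0, -0.12, 0, 0, 0, 1],
  [0, 0, -0.12, 0, 0, 0, 1],
  [0, 0, -0.12, 0, 0, 0, 1],
  [0, 0, -0.12, 0, 0, 0, 1],
])

```text
t: 1.82
tcp_pos: [0.5239, -0.1219, 0.2966]
tool_rot: [[0.712, 0.702, -0.007], [0.702, -0.712, 0.011], [0.003, -0.013, -1.0]]
ft_force: [-0.6, -0.7, -0.1]
gripper_width: 0.0854
```

Call:
apply_moves([
  [0, 0, -0.12, 0, 0, 0, 1],
  [0, 0, -0.12, 0, 0, 0, 1],
  [0, 0, -0.12, 0, 0, 0, 1],
  [0, 0, -0.12, 0, 0, 0, 1],
  [0, 0, -0.12, 0, 0, 0, 1],
  [0, 0, -0.12, 0, 0, 0, 1],
  [0, 0, -0.12, 0, 0, 0, 1],
  [0, 0, -0.12, 0, 0, 0, 1],
  [0, 0, -0.12, 0, 0, 0, 1],
  [0, 0, -0.12, 0, 0, 0, 1],
])

```text
t: 2.65
tcp_pos: [0.5237, -0.121, 0.2931]
tool_rot: [[-0.44, 0.898, -0.014], [0.898, 0.44, 0.013], [0.018, -0.007, -1.0]]
ft_force: [-0.1, 0.2, 0.7]
gripper_width: 0.0858
```

```bash
cat >> h.py <<'E'
def st():
    s=manip.state();print('t',round(s['t'],2),'q',np.round(s['joint_pos'],2),'p',np.round(s['tcp_pos'],4),'F',np.round(s['ft_force'],1),'T',np.round(s['wrist_torque'],2),'w',round(float(s['gripper_width']),4));print(np.round(s['tool_rot'],3));return s
E
python3 -c "
from h import *
st()"
```

```text
t 2.65 q [-0.23  0.11  0.32  1.8   0.01  0.88] p [ 0.5237 -0.121   0.2931] F [-0.1  0.2  0.7] T [ 0.04 -0.06 -0.04] w 0.0858
[[-0.44   0.898 -0.014]
 [ 0.898  0.44   0.013]
 [ 0.018 -0.007 -1.   ]]
```

Call:
apply_moves([
  [0, 0, -0.12, 0, 0, 0, 1],
  [0, 0, -0.12, 0, 0, 0, 1],
  [0, 0, -0.12, 0, 0, 0, 1],
  [0, 0, -0.12, 0, 0, 0, 1],
  [0, 0, -0.12, 0, 0, 0, 1],
  [0, 0, -0.12, 0, 0, 0, 1],
  [0, 0, -0.12, 0, 0, 0, 1],
  [0, 0, -0.12, 0, 0, 0, 1],
  [0, 0, -0.1, 0, 0, 0, 1],
  [0, 0, 0, 0, 0, 0, 1],
])

```text
t: 3.48
tcp_pos: [0.5231, -0.1209, 0.2901]
tool_rot: [[-1.0, 0.004, -0.019], [0.003, 1.0, 0.014], [0.019, 0.014, -1.0]]
ft_force: [0.0, -0.5, -0.3]
gripper_width: 0.0856
```

```bash
python3 -c "
from h import *
st()
im=save('wrist','w1.png')"
```

```text
t 3.48 q [-0.23  0.11  0.32  1.8   0.01 -0.23] p [ 0.5231 -0.1209  0.2901] F [ 0.  -0.5 -0.3] T [-0.03 -0.04 -0.01] w 0.0856
[[-1.     0.004 -0.019]
 [ 0.003  1.     0.014]
 [ 0.019  0.014 -1.   ]]
```

View pics/w1.png

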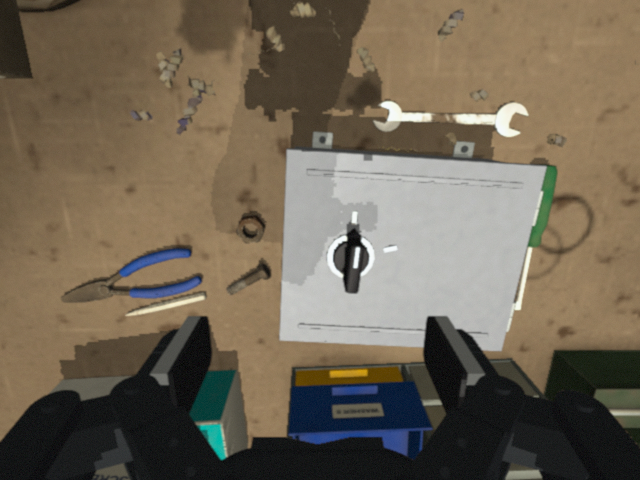

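```bash
python3 - <<'E'
from h import *
im=dict(np.load('w1.png.npz'))
c=im['color'][200:310,290:420,::-1];cv2.imwrite('pics/w1z.png',cv2.resize(c,None,fx=6,fy=6,interpolation=cv2.INTER_CUBIC))
A=onz(im,351,257,.112)
for n,(u,v,z) in dict(ring=(351,257,.112),m1=(354,218,.109),m2=(390,248,.109),nose=(354,234,.144),rear=(351.5,291,.144),e1=(288,150,.108),e2=(280,340,.108),h1=(547,166,.108),h2=(503,349,.108)).items():
    p=onz(im,u,v,z);print(n,p.round(4),np.degrees(np.arctan2(*(p-A)[1::-1])).round(1))
zz=im['z_map'];P=[]
for v in range(215,300):
  for u in range(330,375):
      if zz[v,u]>0:
        o,d=ray(im,u,v);p=o+d*zz[v,u]
        if .136<p[2]<.16:P.append(p)
P=np.array(P);print(len(P),P.mean(0),P.min(0),P.max(0),cv2.minAreaRect((P[:,:2]*1e3).astype(np.float32)))
E
```

```text
ring [ 0.5582 -0.0878  0.112 ] 0.0
m1 [ 0.5223 -0.0857  0.109 ] 176.6
m2 [ 0.5509 -0.0518  0.109 ] 101.6
nose [ 0.527  -0.0894  0.144 ] -177.2
rear [ 0.5774 -0.0902  0.144 ] -7.0
e1 [ 0.463 -0.143  0.108] -149.9
e2 [ 0.6466 -0.156   0.108 ] -37.7
h1 [0.4776 0.0806 0.108 ] 115.6
h2 [0.66   0.0691 0.108 ] 57.0
731 [ 0.55714201 -0.08834055  0.14276915] [ 0.53673542 -0.09548426  0.13607955] [ 0.58047534 -0.08034755  0.14616311] ((558.6575317382812, -87.79998779296875), (12.330854415893555, 43.90913009643555), 84.44790649414062)
```

View pics/w1z.png

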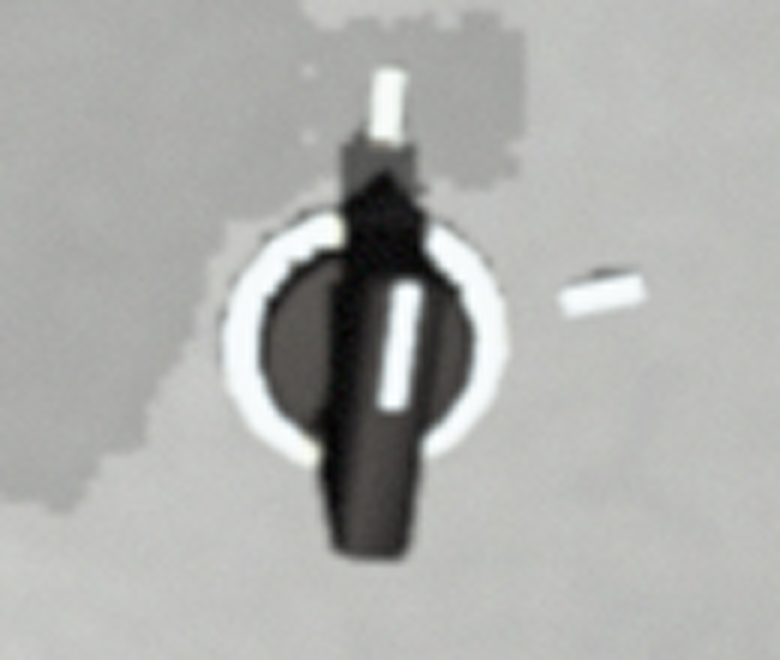

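Call:
apply_moves([
  [0.014, -0.019, 0.088, -0.017, 0.0164, 0, 1],
  [0, 0, 0, -0.016, 0.0182, 0.03, 1],
  [0, 0, 0, 0, 0, 0.04, 1],
  [0, 0, 0, 0, 0, 0, 1],
])

```text
t: 3.87
tcp_pos: [0.5585, -0.0875, 0.2173]
tool_rot: [[-0.993, 0.119, -0.001], [0.119, 0.993, -0.002], [0.001, -0.002, -1.0]]
ft_force: [-1.1, 0.0, -2.1]
gripper_width: 0.0856
```

```bash
python3 -c "
from h import *
st()"
```

```text
t 3.87 q [-0.15  0.12  0.18  1.64 -0.   -0.04] p [ 0.5585 -0.0875  0.2173] F [-1.1  0.  -2.1] T [-0.01  0.1  -0.02] w 0.0856
[[-0.993  0.119 -0.001]
 [ 0.119  0.993 -0.002]
 [ 0.001 -0.002 -1.   ]]
```

Call:
apply_moves([
  [0, 0, -0.028, 0, 0, 0.035, 1],
  [0, 0, 0, 0, 0, 0.035, 1],
  [0, 0, 0, 0, 0, 0.024, 1],
  [0, 0, 0, 0, 0, 0, 1],
  [0, 0, 0, 0, 0, 0, 1],
])

```text
t: 4.28
tcp_pos: [0.5597, -0.0882, 0.13]
tool_rot: [[-0.995, 0.103, 0.003], [0.103, 0.995, -0.002], [-0.003, -0.002, -1.0]]
ft_force: [-0.3, 0.5, 0.4]
gripper_width: 0.0855
```

```bash
python3 -c "
from h import *
st();save('side','s1.png')"
```

```text
t 4.28 q [-0.16  0.11  0.    1.46 -0.   -0.05] p [ 0.5597 -0.0882  0.13  ] F [-0.3  0.5  0.4] T [-0.01  0.02  0.01] w 0.0855
[[-0.995  0.103  0.003]
 [ 0.103  0.995 -0.002]
 [-0.003 -0.002 -1.   ]]
```

View pics/s1.png

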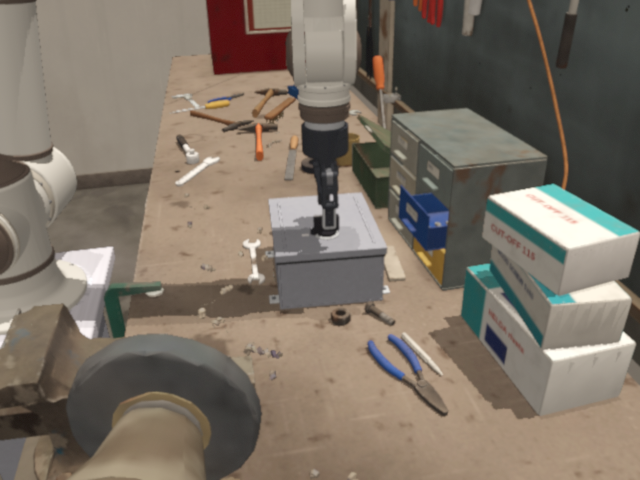

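Well placed over the bar (latch near pixel 325,227). Down 9 mm more and close.

Call:
apply_moves([
  [0, 0, 0, 0.0015, 0, 0.009, 1],
  [0, 0, 0, 0, 0, 0, 1],
  [0, 0, 0, 0, 0, 0, 0.3],
  [0, 0, 0, 0, 0, 0, 0],
  [0, 0, 0, 0, 0, 0, 0],
  [0, 0, 0, 0, 0, 0, 0],
  [0, 0, 0, 0, 0, 0, 0],
  [0, 0, 0, 0, 0, 0, 0],
], squeeze=60)

```text
t: 5.0
tcp_pos: [0.5624, -0.089, 0.1306]
tool_rot: [[-0.994, 0.106, 0.016], [0.106, 0.994, -0.004], [-0.016, -0.002, -1.0]]
ft_force: [2.9, 14.5, 4.6]
gripper_width: 0.0124
```

```bash
python3 -c "
from h import *
st()"
```

```text
t 5.0 q [-0.16  0.1  -0.    1.45 -0.   -0.05] p [ 0.5624 -0.089   0.1306] F [ 2.9 14.5  4.6] T [ 3.5  -0.59  0.06] w 0.0124
[[-0.994  0.106  0.016]
 [ 0.106  0.994 -0.004]
 [-0.016 -0.002 -1.   ]]
```

```bash
python3 -c "
from h import *
a=save('wrist','w2.png');b=save('side','s2.png');st()
c=b['color'][140:320,240:420,::-1];cv2.imwrite('pics/s2z.png',cv2.resize(c,None,fx=3.3,fy=3.3,interpolation=cv2.INTER_CUBIC))"
```

```text
t 5.1 q [-0.16  0.1  -0.    1.45  0.   -0.05] p [ 0.5625 -0.0884  0.1308] F [-0.2  4.8  3.7] T [1.03 0.04 0.01] w 0.01
[[-0.994  0.106  0.016]
 [ 0.106  0.994 -0.003]
 [-0.017 -0.001 -1.   ]]
```

View pics/s2z.png

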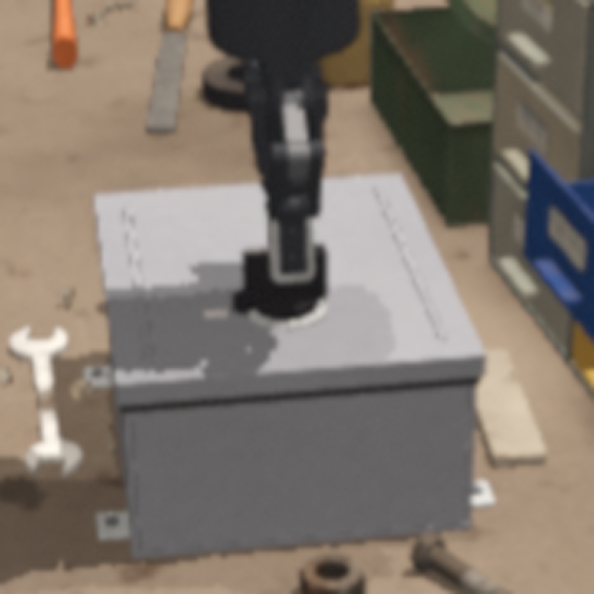

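View pics/w2.png

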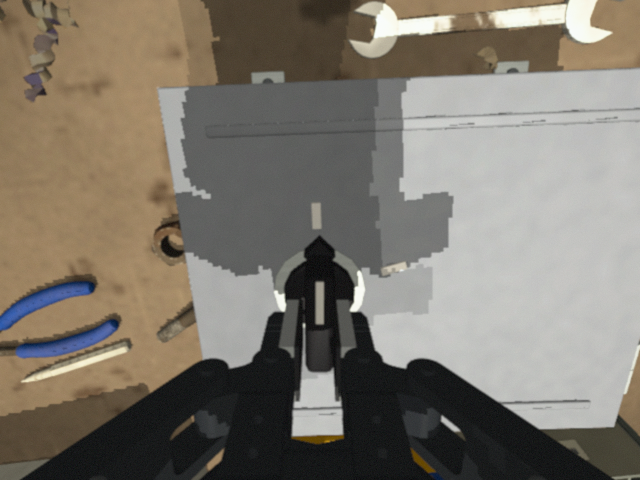

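Call:
apply_moves([
  [0, 0, 0, 0, 0, 0, 0.5],
  [0, 0, 0, 0, 0, 0, 0.5],
  [0, -0.016, 0, 0.002, 0, 0.009, 0.5],
  [0, 0, 0, 0, 0, 0, 0.5],
])

```text
t: 5.43
tcp_pos: [0.5608, -0.0883, 0.1215]
tool_rot: [[-0.994, 0.106, 0.032], [0.105, 0.994, -0.005], [-0.033, -0.002, -0.999]]
ft_force: [-0.6, 0.2, -0.5]
gripper_width: 0.0427
```

```bash
python3 -c "
from h import *
st()"
```

```text
t 5.43 q [-0.16  0.08 -0.04  1.41  0.   -0.05] p [ 0.5608 -0.0883  0.1215] F [-0.6  0.2 -0.5] T [0.05 0.07 0.01] w 0.0427
[[-0.994  0.106  0.032]
 [ 0.105  0.994 -0.005]
 [-0.033 -0.002 -0.999]]
```

Call:
apply_moves([
  [-0.005, 0.032, 0, 0.002, 0.0005, 0, 0.5],
  [0, 0, 0, 0, 0, 0, 0.3],
  [0, 0, 0, 0, 0, 0, 0],
])

```text
t: 5.68
tcp_pos: [0.5584, -0.0881, 0.1218]
tool_rot: [[-0.994, 0.106, -0.0], [0.106, 0.994, 0.003], [0.0, 0.003, -1.0]]
ft_force: [-0.2, -0.2, 0.2]
gripper_width: 0.0195
```

Call:
apply_moves([
  [0, 0, 0, 0, 0, 0, 0],
  [0, 0, 0, 0, 0, 0, 0],
  [0, 0, 0, 0, 0, 0, 0],
])

```text
t: 5.93
tcp_pos: [0.5585, -0.0878, 0.122]
tool_rot: [[-0.994, 0.106, 0.0], [0.106, 0.994, 0.003], [-0.0, 0.003, -1.0]]
ft_force: [1.2, 0.2, -0.6]
gripper_width: 0.011
```

```bash
python3 -c "
from h import *
st()"
```

```text
t 5.93 q [-0.16  0.11 -0.01  1.45  0.   -0.05] p [ 0.5585 -0.0878  0.122 ] F [ 1.2  0.2 -0.6] T [ 0.03  0.05 -0.06] w 0.011
[[-0.994  0.106  0.   ]
 [ 0.106  0.994  0.003]
 [-0.     0.003 -1.   ]]
```

Call:
apply_moves([
  [0, 0, 0, 0, 0, -0.003, 0],
  [0, 0, 0, 0, 0, -0.003, 0],
])

```text
t: 6.1
tcp_pos: [0.5585, -0.0873, 0.1268]
tool_rot: [[-0.994, 0.105, -0.0], [0.105, 0.994, 0.004], [0.001, 0.004, -1.0]]
ft_force: [3.3, 4.7, -9.7]
gripper_width: 0.0105
```

Call:
apply_moves([
  [0, 0, 0, 0, 0, -0.003, 0],
])

```text
t: 6.18
tcp_pos: [0.5585, -0.0869, 0.1291]
tool_rot: [[-0.994, 0.105, -0.001], [0.105, 0.994, 0.004], [0.001, 0.004, -1.0]]
ft_force: [4.3, 4.3, -12.2]
gripper_width: 0.0106
```

Call:
apply_moves([
  [0, 0, 0, 0, 0, -0.003, 0],
])

```text
t: 6.27
tcp_pos: [0.5585, -0.0865, 0.1311]
tool_rot: [[-0.995, 0.104, -0.002], [0.104, 0.995, 0.005], [0.002, 0.005, -1.0]]
ft_force: [5.1, 6.2, -13.0]
gripper_width: 0.0106
```

Call:
apply_moves([
  [0, 0, 0, 0, 0, 0, 0],
])

```text
t: 6.35
tcp_pos: [0.5585, -0.0865, 0.1305]
tool_rot: [[-0.995, 0.104, -0.003], [0.104, 0.995, 0.004], [0.003, 0.004, -1.0]]
ft_force: [3.6, 0.3, -10.5]
gripper_width: 0.0111
```

```bash
python3 -c "
from h import *
b=save('side','s3.png');st()
c=b['color'][140:320,240:420,::-1];cv2.imwrite('pics/s3z.png',cv2.resize(c,None,fx=3.3,fy=3.3,interpolation=cv2.INTER_CUBIC))"
```

```text
t 6.4 q [-0.16  0.11  0.01  1.47  0.   -0.05] p [ 0.5585 -0.0866  0.1301] F [  3.9   2.4 -11.5] T [-0.79 -0.93 -0.09] w 0.0103
[[-0.995  0.104 -0.003]
 [ 0.104  0.995  0.004]
 [ 0.003  0.004 -1.   ]]
```

View pics/s3z.png

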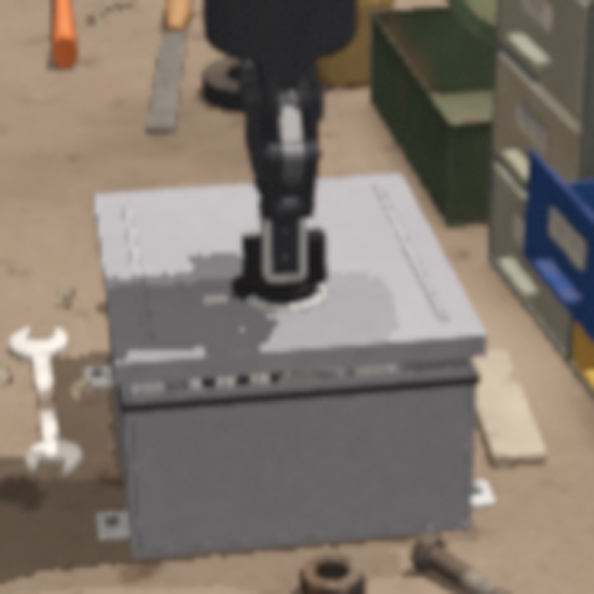

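Call:
apply_moves([
  [0, 0, 0, 0, 0, -0.004, 0],
])

```text
t: 6.48
tcp_pos: [0.5585, -0.0863, 0.1326]
tool_rot: [[-0.995, 0.104, -0.004], [0.104, 0.995, 0.004], [0.005, 0.004, -1.0]]
ft_force: [5.8, 8.5, -15.3]
gripper_width: 0.0107
```

Call:
apply_moves([
  [0, 0, 0, 0, 0, -0.004, 0],
])

```text
t: 6.57
tcp_pos: [0.5586, -0.0854, 0.1355]
tool_rot: [[-0.995, 0.103, -0.005], [0.103, 0.995, 0.006], [0.006, 0.006, -1.0]]
ft_force: [5.6, 8.5, -13.6]
gripper_width: 0.0107
```

```bash
python3 -c "
from h import *
b=save('side','s4.png');st()
c=b['color'][140:320,240:420,::-1];cv2.imwrite('pics/s4z.png',cv2.resize(c,None,fx=3.3,fy=3.3,interpolation=cv2.INTER_CUBIC))"
```

```text
t 6.62 q [-0.15  0.11  0.02  1.48  0.01 -0.05] p [ 0.5586 -0.0853  0.1361] F [  4.4   7.8 -13.4] T [ 0.5  -0.92 -0.05] w 0.0105
[[-0.995  0.103 -0.005]
 [ 0.103  0.995  0.006]
 [ 0.006  0.006 -1.   ]]
```

View pics/s4z.png

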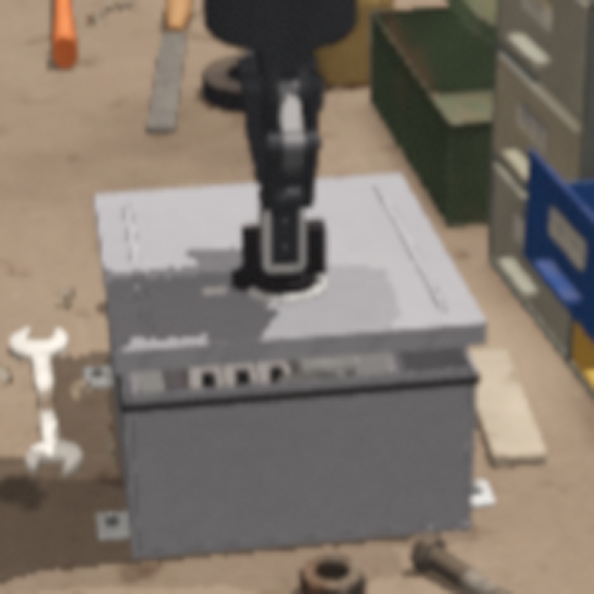

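Call:
apply_moves([
  [0.06, -0.003, 0, 0, 0.001, -0.006, 0],
  [0.06, -0.003, 0, 0, 0.0013, -0.008, 0],
  [0.06, -0.003, 0, 0, 0.0015, -0.009, 0],
])

```text
t: 6.87
tcp_pos: [0.559, -0.0799, 0.1556]
tool_rot: [[-0.995, 0.102, -0.018], [0.104, 0.98, -0.172], [-0.0, -0.173, -0.985]]
ft_force: [0.3, 3.8, -8.2]
gripper_width: 0.0107
```

```bash
cat >> h.py <<'E'
def door():
    s=st();xe=np.array([.998,-.062,0]);ye=np.array([.062,.998,0]);H=np.array([.568,.0747,.102])
    r=s['tcp_pos']-H; d=-(r@ye);th=np.arctan2(r[2],d)-np.arctan2(.02,.163)
    Z=-s['tool_rot'][:,2];print('door by pos',th.round(3),'tool tilt',np.arctan2(Z@ye,Z[2]).round(3),'tiltx',(Z@xe).round(3),'radius',np.hypot(r[2],d).round(4),'vs',round(np.hypot(.02,.163),4),'along',(r@xe).round(4))
E
python3 -c "
from h import *
door()"
```

```text
t 6.87 q [-0.05  0.11  0.05  1.52 -0.17  0.05] p [ 0.559  -0.0799  0.1556] F [ 0.3  3.8 -8.2] T [ 0.83 -0.45  0.07] w 0.0107
[[-0.995  0.102 -0.018]
 [ 0.104  0.98  -0.172]
 [-0.    -0.173 -0.985]]
door by pos 0.211 tool tilt 0.174 tiltx 0.007 radius 0.1638 vs 0.1642 along 0.0006
```

Call:
apply_moves([
  [0.066, -0.003, 0, 0, 0.0014, -0.0098, 0],
  [0.066, -0.003, 0, 0, 0.0014, -0.0098, 0],
  [0.066, -0.003, 0, 0, 0.0014, -0.0098, 0],
  [0.066, -0.003, 0, 0, 0.0014, -0.0098, 0],
])

```text
t: 7.2
tcp_pos: [0.5603, -0.0615, 0.1928]
tool_rot: [[-0.995, 0.096, -0.032], [0.101, 0.898, -0.428], [-0.013, -0.429, -0.903]]
ft_force: [-0.5, 3.2, -6.9]
gripper_width: 0.0109
```

```bash
python3 -c "
from h import *
door()"
```

```text
t 7.2 q [ 0.11  0.16  0.12  1.62 -0.44  0.23] p [ 0.5603 -0.0615  0.1928] F [-0.5  3.2 -6.9] T [ 1.8  -0.07 -0.07] w 0.0109
[[-0.995  0.096 -0.032]
 [ 0.101  0.898 -0.428]
 [-0.013 -0.429 -0.903]]
door by pos 0.465 tool tilt 0.444 tiltx 0.005 radius 0.1639 vs 0.1642 along 0.0008
```

Call:
apply_moves([
  [0.062, -0.003, 0, 0, 0.0014, -0.0098, 0],
  [0.062, -0.003, 0, 0, 0.0014, -0.0098, 0],
  [0.062, -0.003, 0, 0, 0.0014, -0.0098, 0],
  [0.03, 0, 0, 0, 0.0006, -0.004, 0],
  [0, 0, 0, 0, 0, 0, 0],
  [0, 0, 0, 0, 0, 0, 0],
])

```text
t: 7.7
tcp_pos: [0.562, -0.0368, 0.2218]
tool_rot: [[-0.996, 0.085, -0.041], [0.092, 0.779, -0.621], [-0.021, -0.621, -0.783]]
ft_force: [-0.5, -3.1, -3.7]
gripper_width: 0.0109
```

```bash
python3 -c "
from h import *
door()
save('side','s5.png');save('top','t5.png');save('wrist','w5.png');door()"
```

```text
t 7.7 q [ 0.24  0.25  0.22  1.77 -0.63  0.42] p [ 0.562  -0.0368  0.2218] F [-0.5 -3.1 -3.7] T [ 0.33  0.05 -0.16] w 0.0109
[[-0.996  0.085 -0.041]
 [ 0.092  0.779 -0.621]
 [-0.021 -0.621 -0.783]]
door by pos 0.698 tool tilt 0.671 tiltx 0.002 radius 0.1638 vs 0.1642 along 0.0009
t 7.85 q [ 0.24  0.25  0.22  1.77 -0.63  0.42] p [ 0.562  -0.0372  0.2216] F [ 0.  -0.7 -4.2] T [ 0.81 -0.06 -0.01] w 0.011
[[-0.995  0.087 -0.041]
 [ 0.093  0.78  -0.619]
 [-0.022 -0.62  -0.784]]
door by pos 0.696 tool tilt 0.67 tiltx 0.002 radius 0.1639 vs 0.1642 along 0.0009
```

View pics/s5.png

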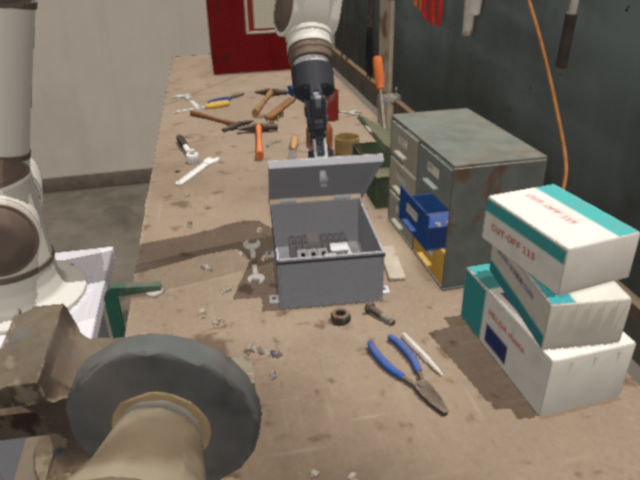

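View pics/w5.png

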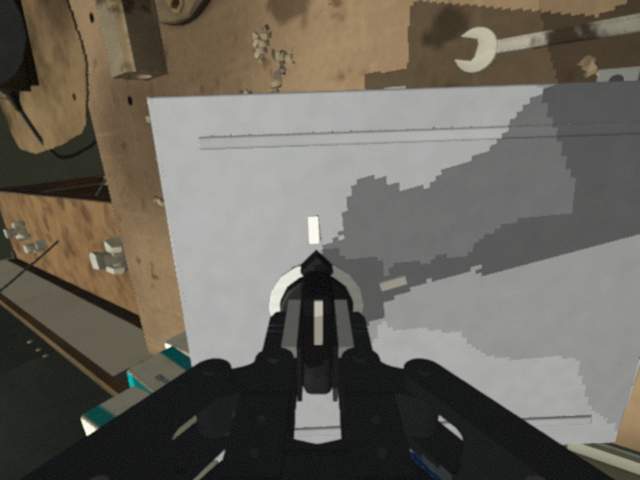

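View pics/t5.png

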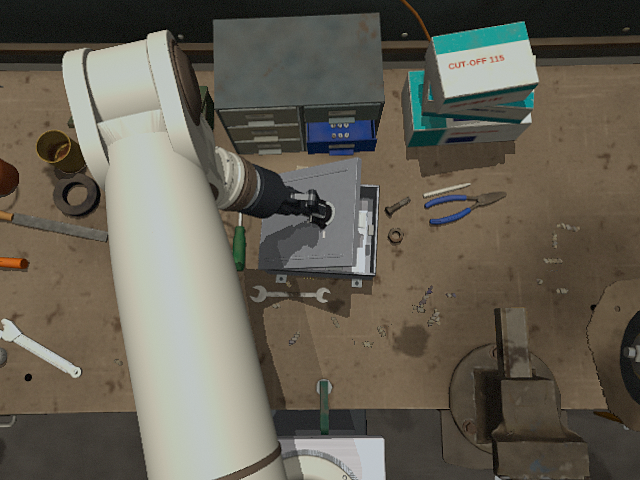

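The side view (door edge near 325,160) shows the door open, with the terminals visible. In the wrist view the pointer (317,260) faces the first mark (314,229). In the top view the tools lie where they were.

```bash
python3 -c "
from h import *
s=door();print(np.round(s['qd'],3));manip.hand_in()"
```

```text
t 7.85 q [ 0.24  0.25  0.22  1.77 -0.63  0.42] p [ 0.562  -0.0372  0.2216] F [ 0.  -0.7 -4.2] T [ 0.81 -0.06 -0.01] w 0.011
[[-0.995  0.087 -0.041]
 [ 0.093  0.78  -0.619]
 [-0.022 -0.62  -0.784]]
door by pos 0.696 tool tilt 0.67 tiltx 0.002 radius 0.1639 vs 0.1642 along 0.0009Traceback (most recent call last):
  File "<string>", line 3, in <module>
    s=door();print(np.round(s['qd'],3));manip.hand_in()
                            ~^^^^^^
TypeError: 'NoneType' object is not subscriptable
```

```bash
python3 -c "
from h import *
print(np.round(manip.state()['qd'],3));print(manip.hand_in())"
```

```text
[-0.002 -0.002 -0.001 -0.004  0.     0.002]
the job is handed in; nothing more can be done
None
```

The door was not caught, so I left the latch at the first mark, swung the door up to about 40 degrees and handed in at about 7.9 s while still holding it.

- **Grip:** The first grip on the latch was shallow because the last move down did not hold, so I opened and gripped again about 9 mm deeper.
- **Tug:** With the latch as found, the door rose about 14 mm, well past its 6 mm of play. The pull levelled off at 13–15 N. That is more than the 3–5 N the door needs, so the force alone did not settle it. The steadily widening gap in the side view did.
- **Last checks:**
  - The finger position puts the door at 0.70 rad, and the tool tilt says 0.67 rad; both are about 40 degrees.
  - The arm is still, and the fingers carry about 4 N with the grip closed on the latch.
  - The pointer faces the first mark in the wrist view.
  - By eye, the tools and parts visible in the views lie where they were; I did not measure them, and the arm and door hide part of the screwdriver.

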